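Scrape the damp box clean and snap its cover on

TASK

The potter's small damp box is being shut for the night: pick up the scraper block and with it, not with the gripper, scrape the three chips of dry clay off the plaster slab and clear of the whole grey base, then put the scraper back down on the bench. Lift the white cover by its handle, set it over the slab and press it down until both latches snap over its rim and it sits fully home. Finish still holding the handle and still pressing the cover firmly down, and leave the mortar, the jar and the brush where they stand.

Things in the scene. Friction and masses are not known exactly. Their poses are not given: they have to be found in the camera images.
- base: base of the damp box, fixed to the bench, left or right of the robot: grey plastic tray 160 (x) x 214 (y) mm, its flat ledge 14 mm above the bench; in its middle a white plaster slab 120 (x) x 180 (y) mm with a flat top 18 mm above the bench; no rim at the two y ends; along each long side (-x, +x) a latch at the middle and corner guides 40 mm high that centre the rim in x. Origin: centre of underside, on the bench; z up
- latch_near (a joint): springy upright latch on the base's -x side, 56 mm wide, 38 mm high, from x = -69 to -94 mm, with a sloped hook pointing inward. Rad: 0 = sprung fully in (rest), up to 0.45 pushed outward. The cover's rim rides down the slope from 13 mm above the ledge; both latches together resist with up to about 10 to 15 N, then flick back over the rim
- latch_far (a joint): the same latch, mirrored, on the base's +x side
- cover: white plastic hood, 0.24 kg, open below: walls 130 (x) x 190 (y) mm outside, 80 mm high; rim flange at the bottom 146 (x) x 205 (y) mm, 4 mm thick; opening 124 x 184 mm, 2 mm clear of the slab all round. Origin: centre of the underside of its rim; z up. Home: rim on the ledge, origin 14 mm above the base's, y axes parallel (either way round), both hooks over the rim
- cover_handle (a point): middle of the cover's bar handle, 106 mm above the cover's underside on its centre line: bar 96 mm long along the cover's y, 18 mm wide (x), 16 mm high, with 18 mm free space under it over the cover's top; its posts are 34 mm either side of the middle
- scraper_mid (a point): centre (half-way up) of the scraper block, which stands on its rubber foot on the bench: beech grip on a hard rubber foot, 110 mm long (x), 24 mm thick (y; foot 20 mm), 60 mm high, about 0.16 kg; its foot is the lower edge used for scraping
- scraper: the same scraper block; origin at the centre of its underside, x along its 110 mm edge
- chip1_mid (a point): a chip of dry brown clay, about 30 x 22 x 13 mm, 12 g, lying loose on the slab; point about 6 mm above its underside
- chip2_mid (a point): a second such chip
- chip3_mid (a point): a third such chip
- mortar_mid (a point): white mortar bowl, 116 mm wide, 70 mm high, bystander; point half-way up
- jar_mid (a point): dark slip jar with a blue lid, 84 mm wide, 85 mm high, bystander; point half-way up
- brush_grip (a point): paint brush lying on the bench, bystander; point on its handle
There are look-alikes about, which are no part of the job. Leave any green or orange look-alike of the scraper alone.

How it is judged:
On the way, in this order (a step that is already met when the one before it is completed fails the run):
1. the scraper, held in the gripper, is brought down to the slab (z of scraper_mid in the frame of base below 0.065 m and x of scraper_mid in the frame of base between -0.06 and 0.06 m and y of scraper_mid in the frame of base between -0.125 and 0.125 m and contact force between the fingers and scraper above 1 N), for 0.1 s.
2. all three chips are off the slab and the base, with the scraper still held ((height (world z) of chip1_mid below 0.0145 m or not (x of chip1_mid in the frame of base between -0.092 and 0.092 m and y of chip1_mid in the frame of base between -0.107 and 0.107 m)) and (height (world z) of chip2_mid below 0.0145 m or not (x of chip2_mid in the frame of base between -0.092 and 0.092 m and y of chip2_mid in the frame of base between -0.107 and 0.107 m)) and (height (world z) of chip3_mid below 0.0145 m or not (x of chip3_mid in the frame of base between -0.092 and 0.092 m and y of chip3_mid in the frame of base between -0.107 and 0.107 m)) and contact force between the fingers and scraper above 1 N), for 0.1 s.
3. the scraper is put down on the bench, beside the base, and let go (height (world z) of scraper_mid below 0.036 m and horizontal distance between scraper_mid and base above 0.085 m and contact force between the fingers and scraper below 0.1 N and linear speed of scraper below 0.05 m/s), for 0.2 s.
4. the cover is pressed home over the slab and both latches have snapped over its rim (z of cover in the frame of base between 0.012 and 0.016 m and horizontal distance between cover and base below 0.006 m and angle between the y axis of cover and the y axis of base, either way round below 0.06 rad and angle between cover's own z axis and vertical below 0.04 rad and value of joint each of latch_near, latch_far below 0.08 rad), for 0.2 s.
At the end, for the whole second after the job is handed in: Cover home on the base (rim within 2 mm of the ledge, 6 mm of centre, parallel), both latches sprung back in (< 0.08 rad), the gripper still holding it and cover and base bearing on each other with over 6 N (the cover weighs 2 to 2.8 N); chips off the base; scraper free on the bench (all of step 3 and all of step 4 and (height (world z) of chip1_mid below 0.0145 m or not (x of chip1_mid in the frame of base between -0.092 and 0.092 m and y of chip1_mid in the frame of base between -0.107 and 0.107 m)) and (height (world z) of chip2_mid below 0.0145 m or not (x of chip2_mid in the frame of base between -0.092 and 0.092 m and y of chip2_mid in the frame of base between -0.107 and 0.107 m)) and (height (world z) of chip3_mid below 0.0145 m or not (x of chip3_mid in the frame of base between -0.092 and 0.092 m and y of chip3_mid in the frame of base between -0.107 and 0.107 m)) and contact force between cover and base above 6 N and contact force between the fingers and cover above 2 N); the arm keeps its last pose, push and grip.
It fails at once if the robot itself pushes a clay chip (contact force between any of the fingers, the arm and chip1 above 0.5 N or contact force between any of the fingers, the arm and chip2 above 0.5 N or contact force between any of the fingers, the arm and chip3 above 0.5 N).
It fails at once if the mortar, the jar or the brush is moved by more than 20 mm (distance of any of mortar_mid, jar_mid, brush_grip from where it was at the start of the episode above 0.02 m).
It also fails if it takes over 61 s, if anything falls off the work surface, if the arm or the gripper's body presses on something with over 40 N, if the wrist force passes 120 N, or if a joint passes its speed limit or range.

ROBOT

A 6-joint arm with a two-finger parallel gripper is mounted at the origin on the work surface. World frame = base frame: x ahead of the robot, y to its left, z up, the work surface at z = 0. Lengths are in m, angles in rad, forces in N, time in s.
With the tool pointing down it reaches from about 0.25 to 0.725 m from the base axis. Payload 4 kg.
Tool frame: the origin (TCP) lies on the centre line of the jaws, within the pads' length; the fingertips stand 17 mm ahead of it and the grasp point (between the pads) lies 2 mm behind it (arm.tcp_to_tips is the distance from the TCP to the fingertips, in m); z points along the fingers, y is the line along which they close (so a half turn about z gives the same grasp; the last joint's range is limited). The gripper opens to 85 mm and grips with 20 to 120 N. Pads are 22 mm wide; open, the fingers measure 114 mm over their backs; the gripper's body (76 mm by 85 mm) begins 54 mm behind the grasp point. The pads swing forward as they close: fully open they stand 13 mm farther back than shut.
Start: joints at [1.321, 0.241, 0.005, 1.335, 0, 1.571], TCP at [0.124, 0.484, 0.248] pointing down, gripper open.
Joint ranges: [-2.72, 2.72], [-1.05, 1.87], [-1.09, 1.28], [-1.99, 2.15], [-1.42, 1.44], [-3.14, 3.14]. Speed limits (rad/s): [2.79, 2.79, 3.14, 3.14, 3.14, 3.14].

INTERFACE

Orientations are given as a unit quaternion [w, x, y, z].
In Python, from bench import arm, cams, nets gives the robot as it stands.
- The arm moves only by the tool drive_tool, never from a script. Its argument "increments" is a list of rows, each an object of numbers: "wx", "wy", "wz": the turn, a rotation vector about the tool's x, y, z in rad; "dx", "dy", "dz": the shift along the tool's x, y, z in mm; "jaw": the opening, from -1 (shut) to 1 (fully open). A call has 1 to 20 rows; each row is the pose to reach, as a shift and turn from the pose commanded when the call began, along the tool's axes at that moment; what a row does not reach only later rows make up. A row lasts 1/12 s, in which the tool goes at most 41.7 mm and 7.16 degrees, less where a joint would pass 70% of its speed; a pose out of reach is approached as far as the arm can. A call with a gripper value outside its range is refused whole. The fingers move at their own pace and stop on an object; the grip force is fixed at half the most. Time passes only in rows, so rows that repeat a pose let the fingers close. It gives the time, the measured TCP pose, the force, the opening and the grip force at its end, in the units of the state.
- arm.read_state(): the state, without advancing time (a new reading comes with each control period).
- cams.read_camera(name): name is "scene" or "top"; returns (picture, depth): 384x512x3 uint8, blue, green, red; 384x512 float32, m along the optical axis (not along the pixel's ray), 0 where there is no reading.
- cams.camera_params(name): a dict with "camera_matrix" (3x3 intrinsics, pixels), "R" (3x3) and "t" (3): a world point X has camera coordinates R X + t. Camera axes: x right, y down, z forward; pixel columns grow to the right and rows downward; lengths in m; the calibration is good to about 2 mm. A picture is of the moment at which its call begins. camera_params takes no time and is no camera call.
- arm.hand_in(): hands the job in; it is judged then, once.
Trained networks look in the newest picture that a camera, given by its name, has taken for a name from the list of things; names that differ only in an ending like _2 or _b are one class to them, and where a whole thing is asked for, a point or a joint stands for the part that bears it (a point fixed in the world has none). Each returns a list of dicts, best first, with "confidence" (0 to 1); they miss things now and then, are a little off and sometimes report something else, mostly with a low value. They report only what shows in the picture. A call takes as long as a camera call. They do not tell look-alikes from the thing itself.
- nets.spot_in(query, camera): "rect" ([left, top, right, bottom] in pixels, round what is visible of it).
- nets.mark_of(query, camera): "position" ([column, row] in pixels: a listed point, or the origin of a listed thing).
The state is a dict: "time_s": time; "joint_positions": joint angles; "joint_vel": joint speeds; "tau": joint torques, N m; "position": TCP position; "orientation": TCP orientation; "force": force on the tool from outside, world axes, zero at the start; "torque": the same for the moment, N m; "gripper_width": finger opening in m; "grip_force": force on a finger pad.
Only numpy, scipy, OpenCV 4.12 (cv2) and the standard library are available. Lean on these libraries where they do the work, as an engineer would, in place of code of your own. Each camera call takes 0.05 s, during which the arm holds its last target. There are 200 camera calls.

## Working session

There is one attempt and no reset: what is moved stays moved. The work goes in short steps, Python scripts to look and compute and a tool call to move; the robot and the scene stay as the last step left them, time stands still between calls to the robot, and variables do not carry over. Pictures are saved under pics/ and viewed, at most 10 in all, crops included, and the job is handed in when it is done.

Besides the shell and the picture viewer there is one more tool, called after "Request:" by a JSON object that holds its "api" and its "payload", one argument or row to a line. drive_tool: Moves the arm, as the interface text tells. Its arguments: {"type":"object","properties":{"increments":{"type":"array"}},"required":["increments"]}

```bash
ls; mkdir -p pics
cat > h.py <<'E'
import numpy as np, cv2
from bench import arm, cams, nets
def look(c):
    im,d=cams.read_camera(c); return im,d
def cloud(c,d):
    p=cams.camera_params(c);K=np.array(p["camera_matrix"]);R=np.array(p["R"]);t=np.array(p["t"])
    v,u=np.mgrid[0:d.shape[0],0:d.shape[1]]
    X=np.stack([(u-K[0,2])/K[0,0]*d,(v-K[1,2])/K[1,1]*d,d],-1)
    return (X-t)@R   # R^T (X-t)
def proj(c,P):
    p=cams.camera_params(c);K=np.array(p["camera_matrix"]);q=K@(np.array(p["R"])@np.array(P)+np.array(p["t"]));return q[:2]/q[2]
E
python3 - <<'E'
from h import *
for c in("scene","top"):
    im,d=look(c); np.savez(f"pics/{c}0.npz",im=im,d=d); cv2.imwrite(f"pics/{c}0.png",im)
    p=cams.camera_params(c); print(c,-np.array(p["R"]).T@np.array(p["t"]))
s=arm.read_state();print({k:np.round(v,3) for k,v in s.items()})
a=cv2.imread("pics/top0.png");cv2.imwrite("pics/top0b.png",cv2.resize(a,(800,600)))
a=cv2.imread("pics/scene0.png");cv2.imwrite("pics/scene0b.png",cv2.resize(a,(800,600)))
E
```

```text
pics
scene [0.96182068 0.56831144 1.15076259]
top [0.31548007 0.01738024 1.33707677]
{'time_s': np.float64(0.1), 'joint_positions': array([1.321, 0.241, 0.004, 1.335, 0.   , 1.571]), 'joint_vel': array([ 0.001, -0.001,  0.001, -0.   , -0.001, -0.001]), 'tau': array([-0.0000e+00, -3.7314e+01,  2.5301e+01,  1.1000e-02,  0.0000e+00,
       -0.0000e+00]), 'position': array([0.123, 0.484, 0.247]), 'orientation': array([-0.   ,  0.125,  0.992, -0.001]), 'force': array([ 0.287,  0.335, -0.234]), 'torque': array([-0.025,  0.026, -0.003]), 'grip_force': np.float64(0.0), 'gripper_width': np.float64(0.085)}
```

View pics/top0b.png

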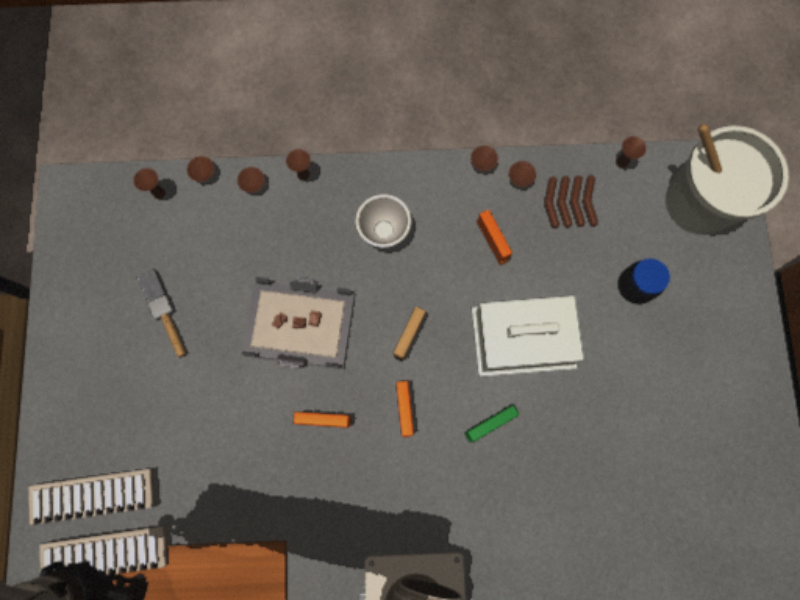

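View pics/scene0b.png

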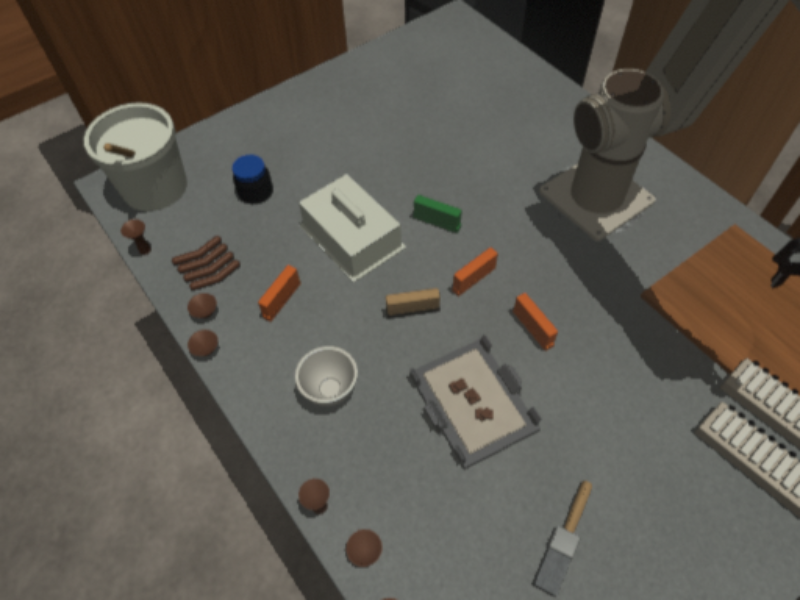

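Top view (800-wide): base at (300,322) with three chips at (280,320), (300,323), (315,318). The beech scraper is at (410,333), the cover at (528,335), the mortar at (384,222), the jar at (650,275) and the brush around (165,315). The orange and green blocks are look-alikes. Next I measure from depth.

```bash
cat > m.py <<'E'
from h import *
def rect(P):
    (c,s,a)=cv2.minAreaRect((P[:,:2]*1000).astype(np.float32)); return np.round(c,1),np.round(s,1),round(a,1)
def comp(P,mask,u,v):
    n,l=cv2.connectedComponents(mask.astype(np.uint8)); 
    w=l[v-4:v+5,u-4:u+5]; w=w[w>0]
    return l==np.bincount(w).argmax()
E
python3 - <<'E'
from m import *
z=np.load("pics/top0.npz");im,d=z["im"],z["d"];P=cloud("top",d);Z=P[...,2]*1000
s=512/800
def px(u,v):return int(u*s),int(v*s)
hsv=cv2.cvtColor(im,cv2.COLOR_BGR2HSV)
print("bench z",np.median(Z[200:300,150:300]))
for nm,(u,v),lo,hi in[("scraper",(410,333),50,70),("covertop",(500,345),70,95),("handle",(533,328),100,125),("mortar",(384,222),5,85),("jar",(650,275),70,100),("baseall",(300,340),9,28)]:
    u,v=px(u,v);m=(Z>lo)&(Z<hi)&(d>0)
    try:
        c=comp(P,m,u,v);print(nm,c.sum(),rect(P[c]),np.median(Z[c]),np.round(P[c][:,:2].min(0)*1000),np.round(P[c][:,:2].max(0)*1000))
    except Exception as e: print(nm,e)
# slab: light pixels
r=np.zeros(Z.shape,bool);r[int(270*s):int(375*s),int(235*s):int(362*s)]=1
v=im.max(2);m=r&(v>120);print("slab",m.sum(),rect(P[m]),np.median(Z[m]))
hs=cv2.morphologyEx(m.astype(np.uint8),cv2.MORPH_OPEN,np.ones((3,3)))>0;print(rect(P[hs]),[np.round(P[hs][:,:2].mean(0)*1000,1)])
# chips: dark inside slab region
q=r&(Z>26)&(Z<40)&(hsv[...,1]>60)&(hsv[...,2]<130)
n,l,st,ce=cv2.connectedComponentsWithStats(q.astype(np.uint8))
for i in range(1,n):
    if st[i,4]>15: print("chip",st[i,4],rect(P[l==i]),Z[l==i].max())
for b in["base","scraper","chip1_mid","cover","brush_grip","mortar_mid","cover_handle","latch_near"]:
    print(b,[(np.round(x["position"],1),round(x["confidence"],2)) for x in nets.mark_of(b,"top")][:5])
E
```

```text
bench z 0.1976507179109441
scraper 255 (array([529.4,  -8.4]), array([ 23.9, 107.6]), 62.1) 58.883054005854326 [478. -41.] [580.  23.]
covertop 2352 (array([ 516.9, -248.7]), array([130.8, 191.5]), 2.4) 79.1061674942612 [ 448. -346.] [ 585. -152.]
handle 201 (array([ 516.3, -249.1]), array([18.6, 95.9]), 2.6) 112.13985449361445 [ 505. -297.] [ 527. -201.]
mortar 915 (array([763.3,  35. ]), array([110.6, 114.1]), 87.5) 37.58830878815217 [706. -21.] [820.  91.]
jar 439 (array([ 618.9, -497.6]), array([69.5, 73.3]), 41.1) 83.63544412661454 [ 583. -534.] [ 655. -461.]
baseall 2910 (array([562.1, 222.9]), array([215.1, 171.4]), 80.0) 16.452592227813554 [466. 104.] [656. 338.]
slab 1995 (array([506.4, 138.8]), array([413. , 184.7]), 56.5) 17.361202293292898
(array([506.7, 138.2]), array([413.8, 182.8]), 56.1) [array([559.8, 221.1])]
chip 32 (array([568.3, 258.4]), array([15.2, 25.7]), 69.9) 35.84394300478676
chip 35 (array([563.6, 217.3]), array([20.4, 17. ]), 84.0) 35.03145889766454
base [(array([189.4, 210.2]), 0.69)]
scraper [(array([255.9, 261.8]), 0.8), (array([315.8, 158.2]), 0.72), (array([311.1, 266.2]), 0.71), (array([208.5, 269.7]), 0.7), (array([262.1, 216.5]), 0.51)]
chip1_mid [(array([201.3, 205. ]), 0.49)]
cover [(array([335.1, 213.7]), 0.61)]
brush_grip []
mortar_mid [(array([242.6, 147.5]), 0.84)]
cover_handle [(array([341.1, 209. ]), 0.85), (array([411.3, 177.1]), 0.18)]Traceback (most recent call last):
  File "<stdin>", line 22, in <module>
ValueError: it knows: base, brush_grip, chip1_mid, chip2_mid, chip3_mid, cover, cover_handle, jar_mid, mortar_mid, scraper, scraper_mid
```

```bash
cat >> m.py <<'E'
def slab(c,im,d,ctr=(0.560,0.222)):
    P=cloud(c,d);Z=P[...,2]*1000
    r=(np.hypot(P[...,0]-ctr[0],P[...,1]-ctr[1])<0.125)&(d>0)
    v=im.max(2); return P,Z,r,v
E
python3 - <<'E'
from m import *
for c in("top","scene"):
    z=np.load(f"pics/{c}0.npz");im,d=z["im"],z["d"]
    P,Z,r,v=slab(c,im,d)
    m=(r&(v>110)&(Z>13)&(Z<23)).astype(np.uint8)
    m=cv2.morphologyEx(m,cv2.MORPH_CLOSE,np.ones((9,9))); m=cv2.morphologyEx(m,cv2.MORPH_OPEN,np.ones((5,5)))
    n,l,st,ce=cv2.connectedComponentsWithStats(m);k=1+st[1:,4].argmax();q=(l==k)&(Z>13)&(Z<23)
    print(c,"slab",q.sum(),rect(P[q]),np.median(Z[q]),"mean",np.round(P[q].mean(0)*1000,1), "chroma", np.median(im[q],0))
    A=P[q][:,:2]*1000;A=A-A.mean(0);w,V=np.linalg.eigh(A.T@A/len(A));print("pca",np.degrees(np.arctan2(V[1,1],V[0,1])),np.sqrt(12*w))
    b=r&(Z>9)&(Z<17)&(v<100);print("ledge",rect(P[b]))
    hi=r&(Z>24)&(Z<60)
    n,l,st,ce=cv2.connectedComponentsWithStats(hi.astype(np.uint8))
    for i in range(1,n):
        if st[i,4]>8: print("hi",st[i,4],rect(P[l==i]),"zmax",round(Z[l==i].max(),1))
    z=np.load(f"pics/{c}0.npz");
    if c=="scene":
        hd=(Z>104)&(Z<120)&(np.hypot(P[...,0]-.516,P[...,1]+.249)<.08);print("handle",rect(P[hd]),np.median(Z[hd]))
        ct=(Z>74)&(Z<88)&(np.hypot(P[...,0]-.516,P[...,1]+.249)<.14);print("ctop",rect(P[ct]))
        sc=(Z>54)&(Z<66)&(np.hypot(P[...,0]-.529,P[...,1]+.008)<.07);print("scr",rect(P[sc]))
    else:
        rm=(Z>0.5)&(Z<9)&(np.hypot(P[...,0]-.516,P[...,1]+.249)<.14)&(v>130);print("rim",rm.sum(),rect(P[rm]))
E
```

```text
top slab 2024 (array([556. , 223.9]), array([211.6, 142.4]), 80.0) 17.104228105810662 mean [556.7 223.5  17.2] chroma [147. 168. 185.]
pca 80.71794219511949 [134.00022243 203.34214279]
ledge (array([561.9, 217.9]), array([208.4, 171.4]), 78.3)
hi 24 (array([654.4, 288.8]), array([19.8,  9.7]), 75.6) zmax 45.1
hi 121 (array([644.1, 208.1]), array([55.9, 24.5]), 80.0) zmax 42.1
hi 27 (array([625.5, 125.6]), array([26.4,  7.5]), 84.7) zmax 41.6
hi 55 (array([569.9, 260.8]), array([24.2, 31.5]), 51.9) zmax 35.8
hi 48 (array([572. , 187.6]), array([20. , 28.6]), 73.9) zmax 34.3
hi 48 (array([562.8, 219.4]), array([24.3, 19.7]), 88.1) zmax 35.0
hi 24 (array([500.8, 320.1]), array([26.8,  8.6]), 79.8) zmax 46.8
hi 107 (array([482. , 235.6]), array([53.8, 22.2]), 79.9) zmax 45.1
hi 22 (array([470.8, 150.9]), array([25. ,  7.6]), 85.6) zmax 43.9
rim 235 (array([ 515.6, -256.9]), array([148.4, 222.3]), 2.1)
scene slab 1873 (array([563.7, 222.2]), array([183.7, 122.2]), 80.8) 16.27365376352253 mean [565.5 227.2  16.5] chroma [135. 153. 161.]
pca 80.08697280217146 [123.74388709 182.32903843]
led
[... 155 characters left out ...]
rray([55.1, 22.9]), 78.9) zmax 42.3
hi 19 (array([627.2, 128.6]), array([21.3,  7.5]), 74.8) zmax 39.9
hi 53 (array([573. , 188.7]), array([20.2, 29.8]), 73.9) zmax 34.7
hi 54 (array([565.6, 220.7]), array([27. , 21.5]), 87.8) zmax 33.6
hi 119 (array([645.5, 208.3]), array([56.7, 21.6]), 79.9) zmax 40.1
hi 59 (array([571.3, 260.9]), array([22. , 31.6]), 44.5) zmax 34.8
hi 44 (array([501.1, 321.2]), array([28. , 10.6]), 79.3) zmax 41.4
hi 19 (array([655.7, 291.3]), array([21.4,  8.4]), 83.2) zmax 41.6
handle (array([ 519.9, -245.9]), array([94. , 20.9]), 89.9) 110.28019158873076
ctop (array([ 519. , -247.8]), array([133.4, 193.5]), 3.4)
scr (array([531.6,  -7. ]), array([ 26.1, 106.9]), 61.7)
```

The two cameras agree to 2 mm: base centre about (563,222) with yaw −9.9°, scraper about (530,−8), cover about (517,−248) with yaw +2.6°. I'll sweep along base +y. Next is a helper that works out the increments.

```bash
cat > go.py <<'E'
import sys,numpy as np
from scipy.spatial.transform import Rotation as Ro
from bench import arm
def go(x,y,z,yaw):  # mm, deg: world angle of tool y, tool down
    s=arm.read_state();q=s["orientation"];R=Ro.from_quat([q[1],q[2],q[3],q[0]])
    a=np.radians(yaw);ty=np.array([np.cos(a),np.sin(a),0]);tz=np.array([0,0,-1.]);T=Ro.from_matrix(np.stack([np.cross(ty,tz),ty,tz],1))
    print("d",np.round(R.inv().apply(np.array([x,y,z])-s["position"]*1000),1),"w",np.round((R.inv()*T).as_rotvec(),3),"t",round(s["time_s"],2),"F",np.round(s["force"],1),"w",round(s["gripper_width"],4))
def rel(x,y,yaw=-9.9,c=(563,222)):
    a=np.radians(yaw);return c[0]+x*np.cos(a)-y*np.sin(a),c[1]+x*np.sin(a)+y*np.cos(a)
if __name__=="__main__":
    v=list(map(float,sys.argv[1].split(",")));
    if len(sys.argv)>2: v[0],v[1]=rel(v[0],v[1])
    go(*v)
E
python3 go.py 530,-8,110,62; python3 go.py 530,-8,44,62
```

```text
d [-515.5 -376.7  138.3] w [-0.    -0.     0.239] t 0.45 F [ 0.6 -0.1  0.4] w 0.0851
d [-515.5 -376.7  204.3] w [-0.    -0.     0.239] t 0.45 F [ 0.6 -0.1  0.4] w 0.0851
```

Request:
{"api": "drive_tool", "payload": {
  "increments": [
    {"dx": -515.5,"dy": -376.7,"dz": 138,"wz": 0.239,"jaw": 1},
    {"dx": -515.5,"dy": -376.7,"dz": 138,"wz": 0.239,"jaw": 1},
    {"dx": -515.5,"dy": -376.7,"dz": 138,"wz": 0.239,"jaw": 1},
    {"dx": -515.5,"dy": -376.7,"dz": 138,"wz": 0.239,"jaw": 1},
    {"dx": -515.5,"dy": -376.7,"dz": 138,"wz": 0.239,"jaw": 1},
    {"dx": -515.5,"dy": -376.7,"dz": 138,"wz": 0.239,"jaw": 1},
    {"dx": -515.5,"dy": -376.7,"dz": 138,"wz": 0.239,"jaw": 1},
    {"dx": -515.5,"dy": -376.7,"dz": 138,"wz": 0.239,"jaw": 1},
    {"dx": -515.5,"dy": -376.7,"dz": 138,"wz": 0.239,"jaw": 1},
    {"dx": -515.5,"dy": -376.7,"dz": 138,"wz": 0.239,"jaw": 1},
    {"dx": -515.5,"dy": -376.7,"dz": 138,"wz": 0.239,"jaw": 1},
    {"dx": -515.5,"dy": -376.7,"dz": 138,"wz": 0.239,"jaw": 1},
    {"dx": -515.5,"dy": -376.7,"dz": 138,"wz": 0.239,"jaw": 1},
    {"dx": -515.5,"dy": -376.7,"dz": 138,"wz": 0.239,"jaw": 1},
    {"dx": -515.5,"dy": -376.7,"dz": 138,"wz": 0.239,"jaw": 1},
    {"dx": -515.5,"dy": -376.7,"dz": 138,"wz": 0.239,"jaw": 1},
    {"dx": -515.5,"dy": -376.7,"dz": 138,"wz": 0.239,"jaw": 1},
    {"dx": -515.5,"dy": -376.7,"dz": 138,"wz": 0.239,"jaw": 1},
    {"dx": -515.5,"dy": -376.7,"dz": 138,"wz": 0.239,"jaw": 1}
  ]
}}

```text
invalid input at $.increments[0]: expected keys wx, wy, wz, dx, dy, dz, jaw
```

```bash
python3 go.py 530,-8,44,62
```

```text
d [-515.5 -376.7  204.3] w [-0.    -0.     0.239] t 0.45 F [ 0.6 -0.1  0.4] w 0.0851
```

Request:
{"api": "drive_tool", "payload": {
  "increments": [
    {"dx": -515.5,"dy": -376.7,"dz": 138,"wx": 0,"wy": 0,"wz": 0.239,"jaw": 1},
    {"dx": -515.5,"dy": -376.7,"dz": 138,"wx": 0,"wy": 0,"wz": 0.239,"jaw": 1},
    {"dx": -515.5,"dy": -376.7,"dz": 138,"wx": 0,"wy": 0,"wz": 0.239,"jaw": 1},
    {"dx": -515.5,"dy": -376.7,"dz": 138,"wx": 0,"wy": 0,"wz": 0.239,"jaw": 1},
    {"dx": -515.5,"dy": -376.7,"dz": 138,"wx": 0,"wy": 0,"wz": 0.239,"jaw": 1},
    {"dx": -515.5,"dy": -376.7,"dz": 138,"wx": 0,"wy": 0,"wz": 0.239,"jaw": 1},
    {"dx": -515.5,"dy": -376.7,"dz": 138,"wx": 0,"wy": 0,"wz": 0.239,"jaw": 1},
    {"dx": -515.5,"dy": -376.7,"dz": 138,"wx": 0,"wy": 0,"wz": 0.239,"jaw": 1},
    {"dx": -515.5,"dy": -376.7,"dz": 138,"wx": 0,"wy": 0,"wz": 0.239,"jaw": 1},
    {"dx": -515.5,"dy": -376.7,"dz": 138,"wx": 0,"wy": 0,"wz": 0.239,"jaw": 1},
    {"dx": -515.5,"dy": -376.7,"dz": 138,"wx": 0,"wy": 0,"wz": 0.239,"jaw": 1},
    {"dx": -515.5,"dy": -376.7,"dz": 138,"wx": 0,"wy": 0,"wz": 0.239,"jaw": 1},
    {"dx": -515.5,"dy": -376.7,"dz": 138,"wx": 0,"wy": 0,"wz": 0.239,"jaw": 1},
    {"dx": -515.5,"dy": -376.7,"dz": 138,"wx": 0,"wy": 0,"wz": 0.239,"jaw": 1},
    {"dx": -515.5,"dy": -376.7,"dz": 138,"wx": 0,"wy": 0,"wz": 0.239,"jaw": 1},
    {"dx": -515.5,"dy": -376.7,"dz": 138,"wx": 0,"wy": 0,"wz": 0.239,"jaw": 1},
    {"dx": -515.5,"dy": -376.7,"dz": 138,"wx": 0,"wy": 0,"wz": 0.239,"jaw": 1},
    {"dx": -515.5,"dy": -376.7,"dz": 138,"wx": 0,"wy": 0,"wz": 0.239,"jaw": 1},
    {"dx": -515.5,"dy": -376.7,"dz": 138,"wx": 0,"wy": 0,"wz": 0.239,"jaw": 1}
  ]
}}

```text
time_s: 2.03
position: [0.5294, -0.0078, 0.1101]
orientation: [-0.001, 0.242, 0.97, 0.0]
force: [0.2, 0.2, -0.2]
gripper_width: 0.0858
grip_force: 0.0
```

```bash
python3 go.py 530,-8,44,62
```

```text
d [-0.8  0.1 66.1] w [-0.    -0.001 -0.   ] t 2.03 F [ 0.2  0.2 -0.2] w 0.0858
```

Request:
{"api": "drive_tool", "payload": {
  "increments": [
    {"dx": 0,"dy": 0,"dz": 30,"wx": 0,"wy": 0,"wz": 0,"jaw": 1},
    {"dx": 0,"dy": 0,"dz": 55,"wx": 0,"wy": 0,"wz": 0,"jaw": 1},
    {"dx": 0,"dy": 0,"dz": 66,"wx": 0,"wy": 0,"wz": 0,"jaw": 1},
    {"dx": 0,"dy": 0,"dz": 66,"wx": 0,"wy": 0,"wz": 0,"jaw": 1},
    {"dx": 0,"dy": 0,"dz": 66,"wx": 0,"wy": 0,"wz": 0,"jaw": -1},
    {"dx": 0,"dy": 0,"dz": 66,"wx": 0,"wy": 0,"wz": 0,"jaw": -1},
    {"dx": 0,"dy": 0,"dz": 66,"wx": 0,"wy": 0,"wz": 0,"jaw": -1},
    {"dx": 0,"dy": 0,"dz": 66,"wx": 0,"wy": 0,"wz": 0,"jaw": -1},
    {"dx": 0,"dy": 0,"dz": 66,"wx": 0,"wy": 0,"wz": 0,"jaw": -1},
    {"dx": 0,"dy": 0,"dz": 66,"wx": 0,"wy": 0,"wz": 0,"jaw": -1},
    {"dx": 0,"dy": 0,"dz": 66,"wx": 0,"wy": 0,"wz": 0,"jaw": -1},
    {"dx": 0,"dy": 0,"dz": 66,"wx": 0,"wy": 0,"wz": 0,"jaw": -1},
    {"dx": 0,"dy": 0,"dz": 66,"wx": 0,"wy": 0,"wz": 0,"jaw": -1}
  ]
}}

```text
time_s: 3.12
position: [0.5308, -0.008, 0.0454]
orientation: [0.001, 0.242, 0.97, 0.0]
force: [-1.2, 0.3, 5.6]
gripper_width: 0.023
grip_force: 59.5
```

```bash
python3 go.py 530,-8,110,62;python3 go.py 0,-76,110,80.1 b;python3 go.py 0,-76,64,80.1 b
```

```text
d [  0.6  -0.3 -64.6] w [ 0.001  0.002 -0.   ] t 3.12 F [-1.2  0.3  5.6] w 0.023
d [ 55.8 146.  -64.5] w [ 0.001  0.002 -0.316] t 3.12 F [-1.2  0.3  5.6] w 0.023
d [ 55.9 145.9 -18.5] w [ 0.001  0.002 -0.316] t 3.12 F [-1.2  0.3  5.6] w 0.023
```

Request:
{"api": "drive_tool", "payload": {
  "increments": [
    {"dx": 0,"dy": 0,"dz": -35,"wx": 0,"wy": 0,"wz": 0,"jaw": -1},
    {"dx": 0,"dy": 0,"dz": -71,"wx": 0,"wy": 0,"wz": 0,"jaw": -1},
    {"dx": 14,"dy": 36,"dz": -71,"wx": 0,"wy": 0,"wz": -0.08,"jaw": -1},
    {"dx": 28,"dy": 73,"dz": -71,"wx": 0,"wy": 0,"wz": -0.16,"jaw": -1},
    {"dx": 42,"dy": 109,"dz": -71,"wx": 0,"wy": 0,"wz": -0.24,"jaw": -1},
    {"dx": 56,"dy": 146,"dz": -71,"wx": 0,"wy": 0,"wz": -0.316,"jaw": -1},
    {"dx": 56,"dy": 146,"dz": -71,"wx": 0,"wy": 0,"wz": -0.316,"jaw": -1},
    {"dx": 56,"dy": 146,"dz": -71,"wx": 0,"wy": 0,"wz": -0.316,"jaw": -1}
  ]
}}

```text
time_s: 3.78
position: [0.5486, 0.1493, 0.1146]
orientation: [-0.0, 0.084, 0.996, -0.0]
force: [-0.1, -0.6, -2.5]
gripper_width: 0.0233
grip_force: 59.6
```

```bash
python3 go.py 0,-76,65,80.1 b
python3 - <<'E'
from m import *
im,d=look("scene");P=cloud("scene",d);Z=P[...,2]*1000
cv2.imwrite("pics/s1.png",cv2.resize(im[170:330,220:420],(800,640))[:600])
E
```

```text
d [-1.7 -1.9 49.6] w [-0.001 -0.001  0.004] t 3.78 F [-0.1 -0.6 -2.5] w 0.0233
```

View pics/s1.png

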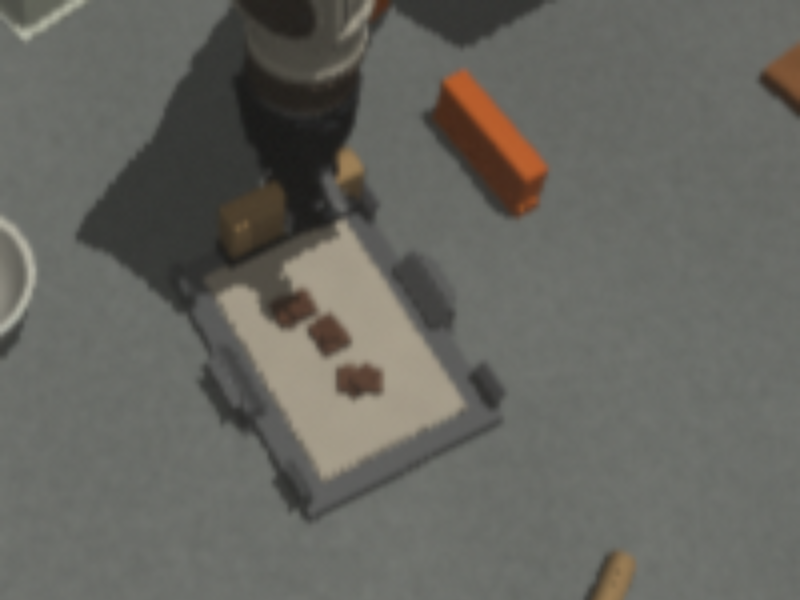

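Scraper is level over the slab's −y end and all three chips are still in place ((295,308), (328,335), (358,380) in the crop). Descending now.

Request:
{"api": "drive_tool", "payload": {
  "increments": [
    {"dx": -1,"dy": -2,"dz": 25,"wx": 0,"wy": 0,"wz": 0.004,"jaw": -1},
    {"dx": -1,"dy": -2,"dz": 40,"wx": 0,"wy": 0,"wz": 0.004,"jaw": -1},
    {"dx": -1,"dy": -2,"dz": 50,"wx": 0,"wy": 0,"wz": 0.004,"jaw": -1},
    {"dx": -1,"dy": -2,"dz": 50,"wx": 0,"wy": 0,"wz": 0.004,"jaw": -1}
  ]
}}

```text
time_s: 4.17
position: [0.5487, 0.1434, 0.0642]
orientation: [-0.001, 0.09, 0.996, -0.0]
force: [-0.0, -0.1, -1.7]
gripper_width: 0.023
grip_force: 60.3
```

```bash
python3 go.py 0,122,65,80.1 b
python3 - <<'E'
from m import *
im,d=look("scene");cv2.imwrite("pics/s2.png",cv2.resize(im[170:330,220:420],(800,640))[:600])
E
```

```text
d [  0.8 201.9  -1.1] w [-0.001 -0.002 -0.007] t 4.17 F [-0.  -0.1 -1.7] w 0.023
```

View pics/s2.png

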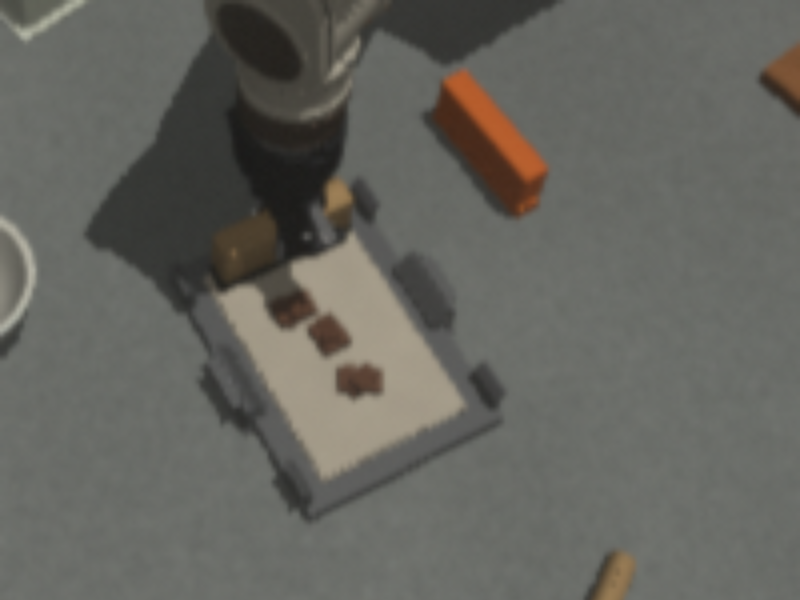

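The foot is down on the slab behind the chips, and the chips haven't been touched. Sweeping at about 10 mm per row.

Request:
{"api": "drive_tool", "payload": {
  "increments": [
    {"dx": 0,"dy": 8,"dz": 0,"wx": 0,"wy": 0,"wz": -0.007,"jaw": -1},
    {"dx": 0,"dy": 18,"dz": 0,"wx": 0,"wy": 0,"wz": -0.007,"jaw": -1},
    {"dx": 0,"dy": 28,"dz": 0,"wx": 0,"wy": 0,"wz": -0.007,"jaw": -1},
    {"dx": 0,"dy": 38,"dz": 0,"wx": 0,"wy": 0,"wz": -0.007,"jaw": -1},
    {"dx": 0,"dy": 48,"dz": 0,"wx": 0,"wy": 0,"wz": -0.007,"jaw": -1},
    {"dx": 0,"dy": 58,"dz": 0,"wx": 0,"wy": 0,"wz": -0.007,"jaw": -1},
    {"dx": 0,"dy": 68,"dz": 0,"wx": 0,"wy": 0,"wz": -0.007,"jaw": -1},
    {"dx": 0,"dy": 78,"dz": 0,"wx": 0,"wy": 0,"wz": -0.007,"jaw": -1},
    {"dx": 0,"dy": 88,"dz": 0,"wx": 0,"wy": 0,"wz": -0.007,"jaw": -1},
    {"dx": 0,"dy": 98,"dz": 0,"wx": 0,"wy": 0,"wz": -0.007,"jaw": -1},
    {"dx": 0,"dy": 108,"dz": 0,"wx": 0,"wy": 0,"wz": -0.007,"jaw": -1},
    {"dx": 0,"dy": 118,"dz": 0,"wx": 0,"wy": 0,"wz": -0.007,"jaw": -1},
    {"dx": 0,"dy": 128,"dz": 0,"wx": 0,"wy": 0,"wz": -0.007,"jaw": -1},
    {"dx": 0,"dy": 138,"dz": 0,"wx": 0,"wy": 0,"wz": -0.007,"jaw": -1},
    {"dx": 0,"dy": 148,"dz": 0,"wx": 0,"wy": 0,"wz": -0.007,"jaw": -1},
    {"dx": 0,"dy": 158,"dz": 0,"wx": 0,"wy": 0,"wz": -0.007,"jaw": -1},
    {"dx": 0,"dy": 168,"dz": 0,"wx": 0,"wy": 0,"wz": -0.007,"jaw": -1}
  ]
}}

```text
time_s: 5.63
position: [0.5794, 0.3115, 0.0653]
orientation: [-0.0, 0.085, 0.996, 0.0]
force: [-0.5, 0.3, -2.4]
gripper_width: 0.0233
grip_force: 60.3
```

```bash
python3 go.py 0,122,65,80.1 b
python3 - <<'E'
from m import *
im,d=look("scene");cv2.imwrite("pics/s3.png",cv2.resize(im[190:350,240:440],(800,640))[:600])
E
```

```text
d [ 0.7 31.   0.3] w [-0.    -0.     0.003] t 5.63 F [-0.5  0.3 -2.4] w 0.0233
```

View pics/s3.png

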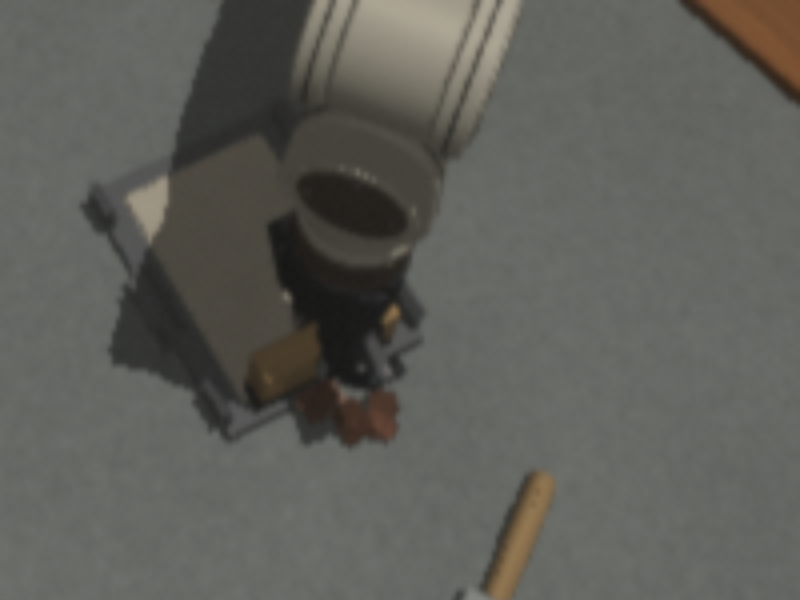

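The chips are at the +y edge, around (320,400), (350,420) and (380,415), and are being pushed over it. I'll finish the stroke and then lift.

Request:
{"api": "drive_tool", "payload": {
  "increments": [
    {"dx": 0,"dy": 9,"dz": 0,"wx": 0,"wy": 0,"wz": 0.003,"jaw": -1},
    {"dx": 0,"dy": 18,"dz": 0,"wx": 0,"wy": 0,"wz": 0.003,"jaw": -1},
    {"dx": 0,"dy": 27,"dz": 0,"wx": 0,"wy": 0,"wz": 0.003,"jaw": -1},
    {"dx": 0,"dy": 36,"dz": 0,"wx": 0,"wy": 0,"wz": 0.003,"jaw": -1},
    {"dx": 0,"dy": 38,"dz": 0,"wx": 0,"wy": 0,"wz": 0.003,"jaw": -1},
    {"dx": 0,"dy": 38,"dz": 0,"wx": 0,"wy": 0,"wz": 0.003,"jaw": -1},
    {"dx": 0,"dy": 38,"dz": -30,"wx": 0,"wy": 0,"wz": 0.003,"jaw": -1},
    {"dx": 0,"dy": 20,"dz": -60,"wx": 0,"wy": 0,"wz": 0.003,"jaw": -1},
    {"dx": 0,"dy": -20,"dz": -60,"wx": 0,"wy": 0,"wz": 0.003,"jaw": -1},
    {"dx": 0,"dy": -60,"dz": -60,"wx": 0,"wy": 0,"wz": 0.003,"jaw": -1},
    {"dx": 0,"dy": -100,"dz": -60,"wx": 0,"wy": 0,"wz": 0.003,"jaw": -1}
  ]
}}

```text
time_s: 6.6
position: [0.5622, 0.2108, 0.1262]
orientation: [0.001, 0.086, 0.996, 0.0]
force: [0.6, -0.9, -2.1]
gripper_width: 0.0231
grip_force: 60.4
```

```bash
python3 go.py 530,-8,125,68;python3 go.py 530,-8,45,68
python3 - <<'E'
from m import *
im,d=look("scene");cv2.imwrite("pics/s4.png",cv2.resize(im[190:350,240:440],(800,640))[:600])
P=cloud("scene",d);Z=P[...,2]*1000
hsv=cv2.cvtColor(im,cv2.COLOR_BGR2HSV)
q=(np.hypot(P[...,0]-.585,P[...,1]-.355)<.08)&(Z>5)&(Z<40)
n,l,st,ce=cv2.connectedComponentsWithStats(q.astype(np.uint8))
a=np.radians(-9.9)
for i in range(1,n):
    if st[i,4]>8:
        A=P[l==i]*1000;r=A.mean(0)[:2]-[563,222];print(st[i,4],rect(P[l==i]),"z",Z[l==i].max().round(1),"basey",(-(A[:,0]-563)*np.sin(a)+(A[:,1]-222)*np.cos(a)).min().round(1))
E
```

```text
d [  -5.6 -221.     1.1] w [0.001 0.002 0.212] t 6.6 F [ 0.6 -0.9 -2.1] w 0.0231
d [  -5.5 -221.1   81.1] w [0.001 0.002 0.212] t 6.6 F [ 0.6 -0.9 -2.1] w 0.0231
739 (array([576.7, 302.9]), array([ 54.4, 148.4]), 80.6) z 24.5 basey 54.9
82 (array([566. , 357.6]), array([24.4, 33.3]), 26.2) z 17.6 basey 116.4
76 (array([600.4, 363.3]), array([20.7, 30. ]), 83.5) z 19.2 basey 134.5
68 (array([588.4, 391.6]), array([23.5, 25. ]), 22.2) z 16.9 basey 157.2
```

View pics/s4.png

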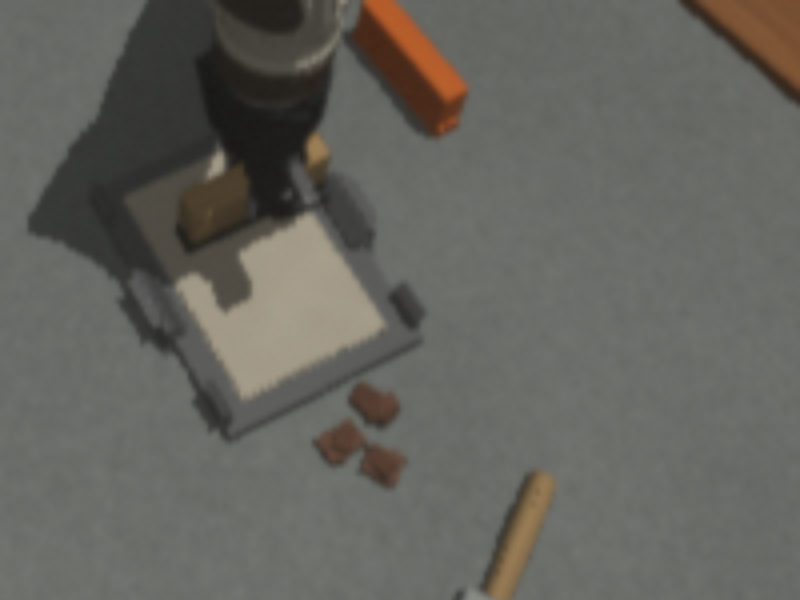

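All three chips lie on the bench beyond the base, at (375,403), (340,440) and (383,465), each over 116 mm out along base y. Carrying the scraper back.

Request:
{"api": "drive_tool", "payload": {
  "increments": [
    {"dx": -1,"dy": -40,"dz": 1,"wx": 0,"wy": 0,"wz": 0.04,"jaw": -1},
    {"dx": -2,"dy": -80,"dz": 1,"wx": 0,"wy": 0,"wz": 0.08,"jaw": -1},
    {"dx": -3,"dy": -120,"dz": 1,"wx": 0,"wy": 0,"wz": 0.12,"jaw": -1},
    {"dx": -4,"dy": -160,"dz": 1,"wx": 0,"wy": 0,"wz": 0.16,"jaw": -1},
    {"dx": -5,"dy": -195,"dz": 10,"wx": 0,"wy": 0,"wz": 0.21,"jaw": -1},
    {"dx": -5.5,"dy": -221,"dz": 30,"wx": 0,"wy": 0,"wz": 0.212,"jaw": -1},
    {"dx": -5.5,"dy": -221,"dz": 55,"wx": 0,"wy": 0,"wz": 0.212,"jaw": -1},
    {"dx": -5.5,"dy": -221,"dz": 70,"wx": 0,"wy": 0,"wz": 0.212,"jaw": -1},
    {"dx": -5.5,"dy": -221,"dz": 75,"wx": 0,"wy": 0,"wz": 0.212,"jaw": -1},
    {"dx": -5.5,"dy": -221,"dz": 75,"wx": 0,"wy": 0,"wz": 0.212,"jaw": -1}
  ]
}}

```text
time_s: 7.48
position: [0.5284, -0.007, 0.049]
orientation: [-0.002, 0.192, 0.981, -0.0]
force: [0.2, -0.5, -2.1]
gripper_width: 0.023
grip_force: 60.5
```

```bash
python3 go.py 530,-8,45.4,68
```

```text
d [-1.8 -0.3  3.6] w [-0.001 -0.003 -0.001] t 7.48 F [ 0.2 -0.5 -2.1] w 0.023
```

Request:
{"api": "drive_tool", "payload": {
  "increments": [
    {"dx": 0,"dy": 0,"dz": 2,"wx": 0,"wy": 0,"wz": 0,"jaw": -1},
    {"dx": 0,"dy": 0,"dz": 4,"wx": 0,"wy": 0,"wz": 0,"jaw": -1},
    {"dx": 0,"dy": 0,"dz": 4,"wx": 0,"wy": 0,"wz": 0,"jaw": -1},
    {"dx": 0,"dy": 0,"dz": 4,"wx": 0,"wy": 0,"wz": 0,"jaw": 0.2},
    {"dx": 0,"dy": 0,"dz": 4,"wx": 0,"wy": 0,"wz": 0,"jaw": 0.6},
    {"dx": 0,"dy": 0,"dz": 4,"wx": 0,"wy": 0,"wz": 0,"jaw": 1},
    {"dx": 0,"dy": 0,"dz": 4,"wx": 0,"wy": 0,"wz": 0,"jaw": 1},
    {"dx": 0,"dy": 0,"dz": 4,"wx": 0,"wy": 0,"wz": 0,"jaw": 1},
    {"dx": 0,"dy": 0,"dz": 4,"wx": 0,"wy": 0,"wz": 0,"jaw": 1},
    {"dx": 0,"dy": 0,"dz": -25,"wx": 0,"wy": 0,"wz": 0,"jaw": 1},
    {"dx": 0,"dy": 0,"dz": -60,"wx": 0,"wy": 0,"wz": 0,"jaw": 1},
    {"dx": 0,"dy": 0,"dz": -95,"wx": 0,"wy": 0,"wz": 0,"jaw": 1},
    {"dx": 0,"dy": 0,"dz": -130,"wx": 0,"wy": 0,"wz": 0,"jaw": 1},
    {"dx": 0,"dy": 0,"dz": -130,"wx": 0,"wy": 0,"wz": 0,"jaw": 1}
  ]
}}

```text
time_s: 8.65
position: [0.5342, -0.0068, 0.1881]
orientation: [0.007, 0.191, 0.982, 0.001]
force: [1.6, 0.4, 0.8]
gripper_width: 0.0853
grip_force: 0.0
```

```bash
python3 go.py 517.5,-248.5,170,2.8
python3 - <<'E'
from m import *
im,d=look("scene");P=cloud("scene",d);Z=P[...,2]*1000
sc=(Z>54)&(Z<66)&(np.hypot(P[...,0]-.529,P[...,1]+.008)<.07);print("scr",rect(P[sc]))
hd=(Z>104)&(Z<120)&(np.hypot(P[...,0]-.518,P[...,1]+.247)<.08);print("handle",rect(P[hd]),np.median(Z[hd]))
E
```

```text
d [ -75.1 -230.3   17.9] w [0.012 0.009 1.137] t 8.65 F [1.6 0.4 0.8] w 0.0853
scr (array([532.9,  -2.6]), array([ 25.9, 106.9]), 67.7)
handle (array([ 519.4, -247.1]), array([19.4, 97.2]), 1.8) 110.17282277903396
```

Request:
{"api": "drive_tool", "payload": {
  "increments": [
    {"dx": -75,"dy": -230,"dz": 18,"wx": 0,"wy": 0,"wz": 1.137,"jaw": 1},
    {"dx": -75,"dy": -230,"dz": 18,"wx": 0,"wy": 0,"wz": 1.137,"jaw": 1},
    {"dx": -75,"dy": -230,"dz": 18,"wx": 0,"wy": 0,"wz": 1.137,"jaw": 1},
    {"dx": -75,"dy": -230,"dz": 18,"wx": 0,"wy": 0,"wz": 1.137,"jaw": 1},
    {"dx": -75,"dy": -230,"dz": 18,"wx": 0,"wy": 0,"wz": 1.137,"jaw": 1},
    {"dx": -75,"dy": -230,"dz": 18,"wx": 0,"wy": 0,"wz": 1.137,"jaw": 1},
    {"dx": -75,"dy": -230,"dz": 18,"wx": 0,"wy": 0,"wz": 1.137,"jaw": 1},
    {"dx": -75,"dy": -230,"dz": 18,"wx": 0,"wy": 0,"wz": 1.137,"jaw": 1},
    {"dx": -75,"dy": -230,"dz": 18,"wx": 0,"wy": 0,"wz": 1.137,"jaw": 1},
    {"dx": -75,"dy": -230,"dz": 18,"wx": 0,"wy": 0,"wz": 1.137,"jaw": 1},
    {"dx": -75,"dy": -230,"dz": 18,"wx": 0,"wy": 0,"wz": 1.137,"jaw": 1},
    {"dx": -75,"dy": -230,"dz": 18,"wx": 0,"wy": 0,"wz": 1.137,"jaw": 1},
    {"dx": -75,"dy": -230,"dz": 18,"wx": 0,"wy": 0,"wz": 1.137,"jaw": 1}
  ]
}}

```text
time_s: 9.78
position: [0.5129, -0.2477, 0.1619]
orientation: [-0.0, 0.689, 0.725, -0.0]
force: [0.4, 0.6, -0.2]
gripper_width: 0.0854
grip_force: 0.0
```

```bash
python3 go.py 517.5,-248.5,105,2.6
```

```text
d [-1.   4.6 56.9] w [-0.001 -0.     0.006] t 9.78 F [ 0.4  0.6 -0.2] w 0.0854
```

Request:
{"api": "drive_tool", "payload": {
  "increments": [
    {"dx": -1,"dy": 4.6,"dz": 20,"wx": 0,"wy": 0,"wz": 0.006,"jaw": 1},
    {"dx": -1,"dy": 4.6,"dz": 45,"wx": 0,"wy": 0,"wz": 0.006,"jaw": 1},
    {"dx": -1,"dy": 4.6,"dz": 57,"wx": 0,"wy": 0,"wz": 0.006,"jaw": 1},
    {"dx": -1,"dy": 4.6,"dz": 57,"wx": 0,"wy": 0,"wz": 0.006,"jaw": 1},
    {"dx": -1,"dy": 4.6,"dz": 57,"wx": 0,"wy": 0,"wz": 0.006,"jaw": -1},
    {"dx": -1,"dy": 4.6,"dz": 57,"wx": 0,"wy": 0,"wz": 0.006,"jaw": -1},
    {"dx": -1,"dy": 4.6,"dz": 57,"wx": 0,"wy": 0,"wz": 0.006,"jaw": -1},
    {"dx": -1,"dy": 4.6,"dz": 57,"wx": 0,"wy": 0,"wz": 0.006,"jaw": -1},
    {"dx": -1,"dy": 4.6,"dz": 57,"wx": 0,"wy": 0,"wz": 0.006,"jaw": -1},
    {"dx": -1,"dy": 4.6,"dz": 57,"wx": 0,"wy": 0,"wz": 0.006,"jaw": -1},
    {"dx": -1,"dy": 4.6,"dz": 57,"wx": 0,"wy": 0,"wz": 0.006,"jaw": -1},
    {"dx": -1,"dy": 4.6,"dz": 57,"wx": 0,"wy": 0,"wz": 0.006,"jaw": -1},
    {"dx": -1,"dy": 4.6,"dz": 57,"wx": 0,"wy": 0,"wz": 0.006,"jaw": -1},
    {"dx": -1,"dy": 4.6,"dz": 57,"wx": 0,"wy": 0,"wz": 0.006,"jaw": -1}
  ]
}}

```text
time_s: 10.95
position: [0.5172, -0.249, 0.1058]
orientation: [-0.0, 0.692, 0.722, -0.0]
force: [-4.2, 0.2, 4.4]
gripper_width: 0.017
grip_force: 62.8
```

```bash
python3 go.py 517.5,-248.5,220,2.6;python3 go.py 563,222,220,-9.9
```

```text
d [   0.5    0.2 -114.2] w [-0.     0.    -0.003] t 10.95 F [-4.2  0.2  4.4] w 0.017
d [ 468.6   65.8 -114.4] w [-0.     0.     0.216] t 10.95 F [-4.2  0.2  4.4] w 0.017
```

Request:
{"api": "drive_tool", "payload": {
  "increments": [
    {"dx": 0,"dy": 0,"dz": -20,"wx": 0,"wy": 0,"wz": 0,"jaw": -1},
    {"dx": 0,"dy": 0,"dz": -50,"wx": 0,"wy": 0,"wz": 0,"jaw": -1},
    {"dx": 0,"dy": 0,"dz": -85,"wx": 0,"wy": 0,"wz": 0,"jaw": -1},
    {"dx": 0,"dy": 0,"dz": -115,"wx": 0,"wy": 0,"wz": 0,"jaw": -1},
    {"dx": 20,"dy": 3,"dz": -115,"wx": 0,"wy": 0,"wz": 0.01,"jaw": -1},
    {"dx": 50,"dy": 7,"dz": -115,"wx": 0,"wy": 0,"wz": 0.02,"jaw": -1},
    {"dx": 85,"dy": 12,"dz": -115,"wx": 0,"wy": 0,"wz": 0.04,"jaw": -1},
    {"dx": 120,"dy": 17,"dz": -115,"wx": 0,"wy": 0,"wz": 0.055,"jaw": -1},
    {"dx": 155,"dy": 22,"dz": -115,"wx": 0,"wy": 0,"wz": 0.07,"jaw": -1},
    {"dx": 190,"dy": 27,"dz": -115,"wx": 0,"wy": 0,"wz": 0.09,"jaw": -1},
    {"dx": 225,"dy": 32,"dz": -115,"wx": 0,"wy": 0,"wz": 0.105,"jaw": -1},
    {"dx": 260,"dy": 37,"dz": -115,"wx": 0,"wy": 0,"wz": 0.12,"jaw": -1},
    {"dx": 295,"dy": 42,"dz": -115,"wx": 0,"wy": 0,"wz": 0.136,"jaw": -1},
    {"dx": 330,"dy": 47,"dz": -115,"wx": 0,"wy": 0,"wz": 0.152,"jaw": -1},
    {"dx": 365,"dy": 52,"dz": -115,"wx": 0,"wy": 0,"wz": 0.17,"jaw": -1},
    {"dx": 400,"dy": 57,"dz": -115,"wx": 0,"wy": 0,"wz": 0.185,"jaw": -1},
    {"dx": 435,"dy": 61,"dz": -115,"wx": 0,"wy": 0,"wz": 0.2,"jaw": -1},
    {"dx": 458,"dy": 64,"dz": -115,"wx": 0,"wy": 0,"wz": 0.21,"jaw": -1},
    {"dx": 468,"dy": 66,"dz": -115,"wx": 0,"wy": 0,"wz": 0.216,"jaw": -1},
    {"dx": 468,"dy": 66,"dz": -115,"wx": 0,"wy": 0,"wz": 0.216,"jaw": -1}
  ]
}}

```text
time_s: 12.62
position: [0.5632, 0.2243, 0.2189]
orientation: [-0.001, 0.764, 0.645, -0.0]
force: [0.3, 0.0, -3.5]
gripper_width: 0.0168
grip_force: 61.7
```

```bash
cat > cv.py <<'E'
from m import *
import sys
s=arm.read_state();T=s["position"]*1000;print("TCP",np.round(T,1),"F",np.round(s["force"],1),"M",np.round(s["torque"],2))
for c in("top","scene"):
    im,d=look(c);np.savez(f"pics/{c}_cv.npz",im=im,d=d)
    P=cloud(c,d);Z=P[...,2]*1000
    zt=T[2]-106+80+float(sys.argv[1]) if len(sys.argv)>1 else T[2]-26
    near=(np.hypot(P[...,0]*1000-T[0],P[...,1]*1000-T[1])<150)
    v=im.min(2)
    m=near&(abs(Z-zt)<9);print(c,"top pts",m.sum(),rect(P[m]),np.median(Z[m]))
    A=P[m]*1000
    co,_,_,_=np.linalg.lstsq(np.c_[A[:,:2]-T[:2],np.ones(len(A))],A[:,2],rcond=None);print("plane slope",np.round(co,3))
cv2.imwrite("pics/c1.png",np.hstack([cv2.resize(np.load("pics/top_cv.npz")["im"][150:270,130:264],(400,358)),cv2.resize(im[180:300,220:354],(400,358))]))
E
python3 cv.py
```

```text
TCP [563.2 224.3 218.9] F [ 0.3  0.  -3.5] M [-0.02 -0.02 -0.06]
top top pts 1021 (array([556.6, 178. ]), array([ 97. , 130.4]), 80.4) 192.44446599525642
plane slope [-5.00000e-03  6.00000e-03  1.92886e+02]
scene top pts 2349 (array([566.1, 222.6]), array([192.1, 131.1]), 80.4) 191.56591104577015
plane slope [-1.10000e-02  1.00000e-03  1.91685e+02]
```

View pics/c1.png

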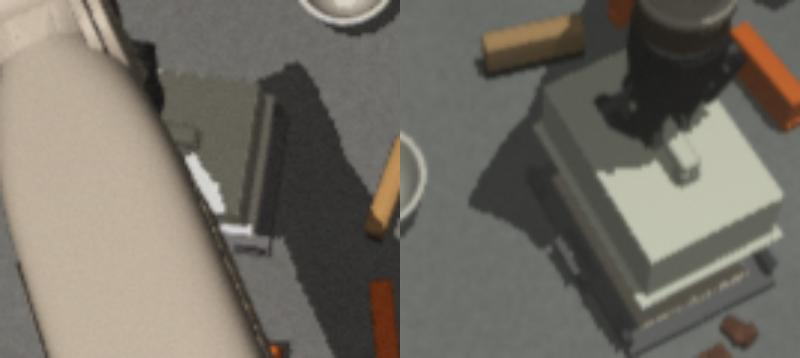

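The cover is held level with its edges parallel to the base (80.4° against 80.1°). Lowering to just above the guides, settling and measuring again.

Request:
{"api": "drive_tool", "payload": {
  "increments": [
    {"dx": 0,"dy": 0,"dz": 25,"wx": 0,"wy": 0,"wz": 0,"jaw": -1},
    {"dx": 0,"dy": 0,"dz": 50,"wx": 0,"wy": 0,"wz": 0,"jaw": -1},
    {"dx": 0,"dy": 0,"dz": 65,"wx": 0,"wy": 0,"wz": 0,"jaw": -1},
    {"dx": 0,"dy": 0,"dz": 69,"wx": 0,"wy": 0,"wz": 0,"jaw": -1},
    {"dx": 0,"dy": 0,"dz": 69,"wx": 0,"wy": 0,"wz": 0,"jaw": -1},
    {"dx": 0,"dy": 0,"dz": 69,"wx": 0,"wy": 0,"wz": 0,"jaw": -1},
    {"dx": 0,"dy": 0,"dz": 69,"wx": 0,"wy": 0,"wz": 0,"jaw": -1},
    {"dx": 0,"dy": 0,"dz": 69,"wx": 0,"wy": 0,"wz": 0,"jaw": -1}
  ]
}}

```text
time_s: 13.38
position: [0.5646, 0.2215, 0.1531]
orientation: [0.001, 0.766, 0.643, 0.002]
force: [0.8, 0.2, -3.2]
gripper_width: 0.017
grip_force: 61.6
```

```bash
python3 cv.py; python3 go.py 563,222,150,-9.9
```

```text
TCP [564.6 221.5 153.1] F [ 0.8  0.2 -3.2] M [-0.01 -0.01 -0.03]
top top pts 898 (array([558.8, 174.8]), array([ 96.3, 130.8]), 79.9) 126.55919545656238
plane slope [-7.00000e-03  8.00000e-03  1.27167e+02]
scene top pts 2149 (array([567.4, 221.9]), array([192.6, 131.7]), 80.3) 125.37184106490218
plane slope [-4.00000e-03  3.00000e-03  1.25354e+02]
d [ 0.1 -1.2  2.6] w [ 0.002 -0.001 -0.   ] t 13.48 F [-0.2  0.1 -2.2] w 0.0166
```

View pics/c1.png

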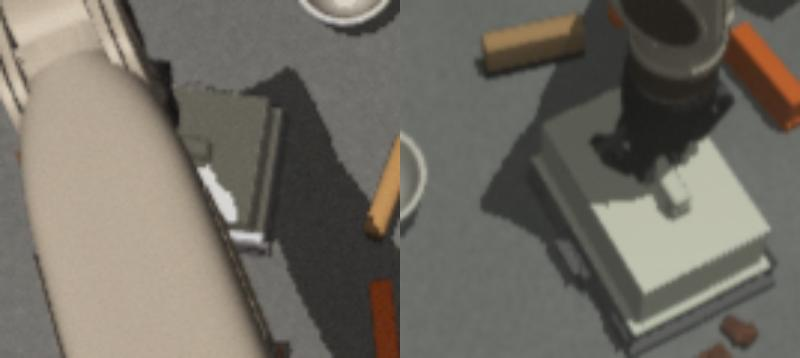

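The cover lines up with the base in y to under 1 mm, but both cameras show it about +3.5 mm in base x. I'll shift it by −3 and lower into the guides.

Request:
{"api": "drive_tool", "payload": {
  "increments": [
    {"dx": 0,"dy": -3,"dz": 0,"wx": 0,"wy": 0,"wz": 0,"jaw": -1},
    {"dx": 0,"dy": -3,"dz": 4,"wx": 0,"wy": 0,"wz": 0,"jaw": -1},
    {"dx": 0,"dy": -3,"dz": 8,"wx": 0,"wy": 0,"wz": 0,"jaw": -1},
    {"dx": 0,"dy": -3,"dz": 12,"wx": 0,"wy": 0,"wz": 0,"jaw": -1},
    {"dx": 0,"dy": -3,"dz": 15,"wx": 0,"wy": 0,"wz": 0,"jaw": -1},
    {"dx": 0,"dy": -3,"dz": 15,"wx": 0,"wy": 0,"wz": 0,"jaw": -1},
    {"dx": 0,"dy": -3,"dz": 15,"wx": 0,"wy": 0,"wz": 0,"jaw": -1}
  ]
}}

```text
time_s: 14.07
position: [0.5605, 0.222, 0.1358]
orientation: [0.0, 0.766, 0.643, -0.0]
force: [1.1, -0.5, -2.2]
gripper_width: 0.0167
grip_force: 61.7
```

```bash
python3 cv.py
```

```text
TCP [560.5 222.  135.8] F [ 1.1 -0.5 -2.2] M [-0.07 -0.24  0.08]
top top pts 878 (array([554.2, 176.5]), array([ 98. , 131.2]), 80.5) 109.41573475838152
plane slope [-5.00000e-03  8.00000e-03  1.09963e+02]
scene top pts 2099 (array([563.7, 222.5]), array([191.7, 131. ]), 80.0) 108.45140596702005
plane slope [-6.0000e-03  1.0000e-03  1.0849e+02]
```

Centred to within 1 mm in both views. Pressing down in steps.

Request:
{"api": "drive_tool", "payload": {
  "increments": [
    {"dx": 0,"dy": 0.5,"dz": 3,"wx": 0,"wy": 0,"wz": 0,"jaw": -1},
    {"dx": 0,"dy": 0.5,"dz": 6,"wx": 0,"wy": 0,"wz": 0,"jaw": -1},
    {"dx": 0,"dy": 0.5,"dz": 9,"wx": 0,"wy": 0,"wz": 0,"jaw": -1},
    {"dx": 0,"dy": 0.5,"dz": 12,"wx": 0,"wy": 0,"wz": 0,"jaw": -1},
    {"dx": 0,"dy": 0.5,"dz": 14,"wx": 0,"wy": 0,"wz": 0,"jaw": -1},
    {"dx": 0,"dy": 0.5,"dz": 15.5,"wx": 0,"wy": 0,"wz": 0,"jaw": -1},
    {"dx": 0,"dy": 0.5,"dz": 15.5,"wx": 0,"wy": 0,"wz": 0,"jaw": -1},
    {"dx": 0,"dy": 0.5,"dz": 15.5,"wx": 0,"wy": 0,"wz": 0,"jaw": -1}
  ]
}}

```text
time_s: 14.83
position: [0.5618, 0.2226, 0.1227]
orientation: [0.0, 0.766, 0.643, 0.002]
force: [1.6, 0.8, -2.7]
gripper_width: 0.0169
grip_force: 61.6
```

Request:
{"api": "drive_tool", "payload": {
  "increments": [
    {"dx": 0,"dy": 0,"dz": 1,"wx": 0,"wy": 0,"wz": 0,"jaw": -1},
    {"dx": 0,"dy": 0,"dz": 2,"wx": 0,"wy": 0,"wz": 0,"jaw": -1},
    {"dx": 0,"dy": 0,"dz": 3,"wx": 0,"wy": 0,"wz": 0,"jaw": -1},
    {"dx": 0,"dy": 0,"dz": 3,"wx": 0,"wy": 0,"wz": 0,"jaw": -1},
    {"dx": 0,"dy": 0,"dz": 3,"wx": 0,"wy": 0,"wz": 0,"jaw": -1}
  ]
}}

```text
time_s: 15.25
position: [0.561, 0.2223, 0.1195]
orientation: [0.0, 0.765, 0.644, 0.001]
force: [-4.1, -0.4, 12.2]
gripper_width: 0.0169
grip_force: 63.8
```

```bash
python3 cv.py
```

```text
TCP [561.  222.3 119.5] F [-4.1 -0.4 12.2] M [-0.19  0.58 -0.  ]
top top pts 856 (array([555.1, 176.3]), array([ 97.9, 131. ]), 80.2) 93.4849117229981
plane slope [ 5.0000e-03 -1.0000e-03  9.3395e+01]
scene top pts 2053 (array([563.9, 222.8]), array([192.3, 131.9]), 80.5) 92.05873036918726
plane slope [-2.0000e-03 -0.0000e+00  9.2045e+01]
```

Request:
{"api": "drive_tool", "payload": {
  "increments": [
    {"dx": 0,"dy": 0,"dz": 1,"wx": 0,"wy": 0,"wz": 0,"jaw": -1},
    {"dx": 0,"dy": 0,"dz": 2,"wx": 0,"wy": 0,"wz": 0,"jaw": -1},
    {"dx": 0,"dy": 0,"dz": 2,"wx": 0,"wy": 0,"wz": 0,"jaw": -1},
    {"dx": 0,"dy": 0,"dz": 2,"wx": 0,"wy": 0,"wz": 0,"jaw": -1},
    {"dx": 0,"dy": 0,"dz": 2,"wx": 0,"wy": 0,"wz": 0,"jaw": -1}
  ]
}}

```text
time_s: 15.77
position: [0.561, 0.2223, 0.1194]
orientation: [0.0, 0.765, 0.644, 0.001]
force: [-8.0, -1.1, 20.5]
gripper_width: 0.017
grip_force: 65.0
```

```bash
python3 cv.py
python3 - <<'E'
from m import *
z=np.load("pics/scene_cv.npz");im,d=z["im"],z["d"];P=cloud("scene",d);Z=P[...,2]*1000
a=np.radians(-9.9);x=(P[...,0]*1000-564)*np.cos(a)+(P[...,1]*1000-222.5)*np.sin(a);y=-(P[...,0]*1000-564)*np.sin(a)+(P[...,1]*1000-222.5)*np.cos(a)
z0=np.load("pics/scene0.npz");P0=cloud("scene",z0["d"]);Z0=P0[...,2]*1000;x0=(P0[...,0]*1000-564)*np.cos(a)+(P0[...,1]*1000-222.5)*np.sin(a);y0=-(P0[...,0]*1000-564)*np.sin(a)+(P0[...,1]*1000-222.5)*np.cos(a)
for X,Y,ZZ,n in((x0,y0,Z0,"before"),(x,y,Z,"now")):
    m=(abs(Y)<25)&(X>68)&(X<130)&(ZZ>30)&(ZZ<50);print(n,m.sum(),np.percentile(X[m],[5,50,95]).round(1),"maxZ",ZZ[m].max().round(1))
cv2.imwrite("pics/c2.png",cv2.resize(im[200:300,230:360],(800,615))[:600])
E
```

```text
TCP [561.  222.3 119.4] F [-8.  -1.1 20.5] M [-0.45  1.33  0.01]
top top pts 855 (array([555. , 176.1]), array([ 97.3, 130.3]), 80.2) 93.3161031913384
plane slope [0.0000e+00 1.1000e-02 9.3949e+01]
scene top pts 2043 (array([564.2, 222.9]), array([192.7, 131.1]), 80.1) 91.99449192773376
plane slope [-2.0000e-03  1.0000e-03  9.2015e+01]
before 91 [77.2 85.  93.1] maxZ 40.1
now 87 [76.7 84.8 92.9] maxZ 40.8
```

View pics/c2.png

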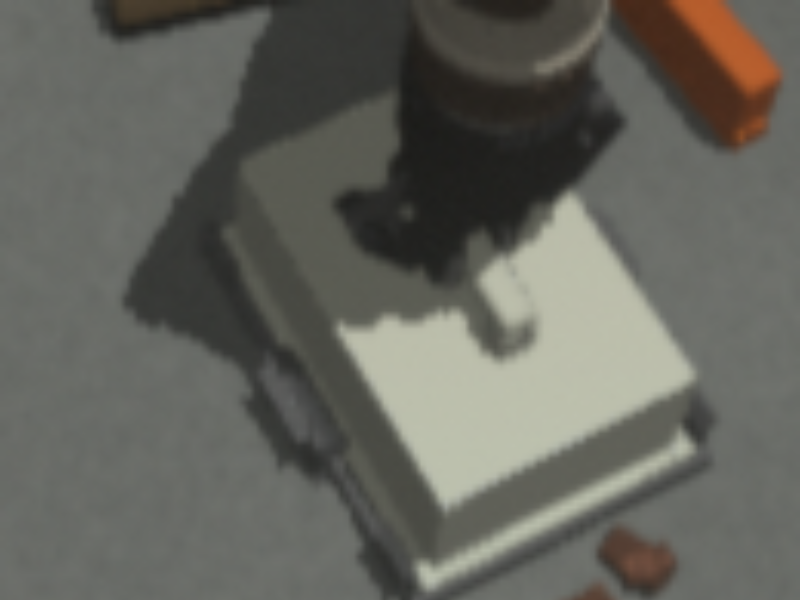

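The far latch is back at its rest position (84.8 against 85.0 mm before). An extra 8 N of push didn't lower the cover at all, so it is on the ledge with about 20 N pressing. Handing in.

```bash
python3 -c "
from bench import arm
print(arm.hand_in())"
```

```text
the job is handed in; nothing more can be done
None
```

I handed the job in at about 16 s: the chips are on the bench clear of the base, the scraper is back down, and the cover is home with the gripper still pressing at about 20 N. The near latch was hidden from the cameras, so I only confirmed that the far one snapped back.

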